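# Dock the cleaner bottle's tray and open its safety cap

### The job

Slide the blue tray with the cleaner bottle into the grey slotted holder until it is fully home against the end stop, keeping the bottle upright in it. Then press the red safety cap down, twist it counter-clockwise (seen from above) while pressed until it comes free, and lift it straight up, leaving the bottle in the docked tray. Finish while still holding the cap in the gripper, level and still, about 5 cm above the bottle's mouth; leave everything else on the shelf where it is.

Things in the scene. Friction and masses are not known exactly. Their poses are not given: they have to be found in the camera images.
- holder: Grey metal holder fixed to the shelf (place and yaw vary): two rails 22 mm high with inward lips, no floor. Origin on the shelf midway between the rails, where the bottle's axis stands once docked. +x points from the mouth to the end stop (roughly to the robot's right, -y). Channel 126 mm wide, rails from x = -55 to 90 mm; lips cover its outer 10 mm per side, z = 13 to 18.
- holder_mouth (a point): Middle of the holder's open mouth on the shelf, 55 mm before its origin (axes as the holder's). From here outward, to x = -88 mm, splayed guides widen the channel by about 20 mm on each side.
- holder_stop (a point): Middle of the foot of the end stop's inner face, 80 mm past the holder's origin (axes as the holder's); stop 22 mm high with a yellow stripe on top.
- tray: Loose blue tray, plate 220 x 120 x 6 mm (x, y, z), 0.3 kg, sliding on the shelf. Origin: centre of its underside; +x is its leading end. Starts outside the mouth, leading edge 90 to 115 mm before the holder's origin, up to 12 mm aside and 0.12 rad askew. A square rim 24 mm high around (30, 0) mm holds the bottle. Home: origin at x = -30, y = 0 mm of the holder, same yaw; 3 mm side play.
- tray_handle (a point): Centre of the yellow top of the tray's upright handle, at (-90, 0, 62) mm of the tray, axes as the tray's; the handle is 34 mm along x, 16 mm along y, free on both y sides down to the plate at z = 6 mm.
- bottle: White square plastic cleaner bottle with a teal band, 76 x 76 mm base, shoulder at z = 88 to 103, neck rim at z = 145 mm; 0.3 to 0.5 kg. Stands loose in the tray's rim with 1.5 mm of play per side, origin (centre of its underside) at (30, 0, 6) mm of the tray, axes as the tray's.
- bottle_mouth (a point): Centre of the bottle's mouth: the neck rim, 145 mm above the bottle's underside, hidden inside the cap at the start. A spring plate in the neck pushes the cap up with about 6 N when locked, 11 N fully pressed.
- cap: Red push-and-turn cap, 68 mm wide, skirt 38 mm high, 45 g. Origin: centre of the skirt's lower edge, 121 mm above the bottle's underside while locked. Press at least 7 mm down (bottoms at 10 mm), then, kept pressed, turn counter-clockwise from above: free 62 to 118 degrees from the locked angle (stop at 120), then rises 3 mm by itself. Clockwise is blocked; unpressed it neither turns nor lifts.
- cap_grip (a point): Centre of the top of the cap's upright wing (grip bar), 67 mm above the cap's origin, axes as the cap's: wing 46 mm along x, 16 mm thick along y, rising from the cap's round top, 38 mm above its origin. While locked it lies along the bottle's and tray's x.
- cap_mark (a point): Yellow dot on the cap's round top, at (28.5, 0, 38) mm of the cap; it lies on the bottle's +x side while locked.
- ratchet: Chrome ratchet with a black grip, 200 mm long, lying at the back of the shelf; origin under its middle. Leave alone.
- glasses_case: Orange safety glasses case, 160 x 68 x 51 mm, at the back; origin under its centre. Leave alone.
- spoon_rest: White ceramic spoon rest, dish 112 mm across with a short handle, 18 mm high, two loose steel bolts in it, on the robot's right; origin under the dish. Leave alone.
- sprayer_head: Green trigger sprayer head standing on its white collar, 70 mm high, at the back; origin under the collar. Leave alone.
Mind the look-alikes: they are no part of the job. Of the things shaped like the cap, the red one is meant.

How it is judged:
On the way, in this order (a step that is already met when the one before it is completed fails the run):
1. the loaded tray is fully home in the holder, bottle upright in it, cap still locked on (x of tray in the frame of holder between -0.037 and -0.022 m and y of tray in the frame of holder between -0.006 and 0.006 m and height (world z) of tray below 0.006 m and angle between the x axis of tray and the x axis of holder, either way round below 0.08 rad and angle between bottle's own z axis and vertical below 0.08 rad and z of bottle in the frame of tray below 0.01 m and x of bottle in the frame of tray between 0.024 and 0.036 m and y of bottle in the frame of tray between -0.006 and 0.006 m and z of cap in the frame of bottle between 0.119 and 0.1235 m and angle between the x axis of cap and the x axis of bottle, either way round below 0.25 rad), for 0.2 s.
2. the cap is pressed down at the locked angle (at least 5.5 mm) (z of cap in the frame of bottle below 0.1155 m and angle between the x axis of cap and the x axis of bottle, either way round below 0.25 rad and contact force between cap and the fingers above 0.5 N), for 0.05 s.
3. the cap is twisted counter-clockwise (at least 55 degrees) until free, while still on the neck (y of cap_mark in the frame of bottle above 0.0233 m and z of cap in the frame of bottle between 0.108 and 0.128 m), for 0.1 s.
At the end, for the whole second after the job is handed in: The gripper holds the cap still, level within 0.3 rad, its lower edge 20 to 150 mm above the bottle's mouth and within 40 mm of the bottle's axis, touching nothing but the fingers; the bottle stands upright in the tray, and the tray is home in the holder within 7 mm of the stop and 0.08 rad (x of tray in the frame of holder between -0.037 and -0.022 m and y of tray in the frame of holder between -0.006 and 0.006 m and height (world z) of tray below 0.006 m and angle between the x axis of tray and the x axis of holder, either way round below 0.08 rad and angle between bottle's own z axis and vertical below 0.08 rad and z of bottle in the frame of tray below 0.01 m and x of bottle in the frame of tray between 0.024 and 0.036 m and y of bottle in the frame of tray between -0.006 and 0.006 m and z of cap in the frame of bottle between 0.165 and 0.295 m and horizontal distance between cap and bottle below 0.04 m and angle between cap's own z axis and vertical below 0.3 rad and contact force between cap and the fingers above 1 N and contact force between cap and bottle below 0.1 N and contact force between the fingers and bottle below 0.5 N and linear speed of cap below 0.03 m/s and linear speed of bottle below 0.02 m/s); the arm keeps its last pose, push and grip.
It fails at once if the ratchet is moved more than 25 mm (distance of ratchet from where it was at the start of the episode above 0.025 m).
It fails at once if the orange glasses case is moved more than 25 mm (distance of glasses_case from where it was at the start of the episode above 0.025 m).
It fails at once if the spoon rest is moved more than 25 mm (distance of spoon_rest from where it was at the start of the episode above 0.025 m).
It fails at once if the sprayer head is moved more than 25 mm (distance of sprayer_head from where it was at the start of the episode above 0.025 m).
It fails at once if the bottle is tipped more than 0.35 rad (angle between bottle's own z axis and vertical above 0.35 rad).
It also fails if it takes over 51 s, if anything falls off the work surface, if the arm or the gripper's body presses on something with over 40 N, if the wrist force passes 120 N, or if a joint passes its speed limit or range.

### The arm

A 6-joint arm with a two-finger parallel gripper is mounted at the origin on the work surface. World frame = base frame: x ahead of the robot, y to its left, z up, the work surface at z = 0. Lengths are in m, angles in rad, forces in N, time in s.
With the tool pointing down it reaches from about 0.35 to 0.975 m from the base axis. Payload 4.9 kg.
Tool frame: the origin (TCP) lies midway between the tips of the shut fingers; the grasp point (between the pads) lies 19 mm behind it; y points along the fingers, z is the direction in which the jaws open and shut, and the axes are right-handed (so a half turn about y gives the same grasp; the last joint's range is limited). The gripper opens to 85 mm and grips with 20 to 120 N. Pads are 22 mm wide; open, the fingers measure 114 mm over their backs; the gripper's body (76 mm by 85 mm) begins 54 mm behind the grasp point. The pads swing forward as they close: fully open they stand 13 mm farther back than shut.
Start: joints at [-1.301, 0.053, 1.613, -0, 1.476, -0.119], TCP at [0.237, -0.578, 0.231] pointing down, gripper open.
Joint ranges: [-3.01, 3.01], [-1.01, 2.22], [0.06, 2.58], [-1.02, 4.17], [0.09, 2.62], [-3.14, 3.14]. Speed limits (rad/s): [2.57, 2.57, 3.14, 3.14, 3.14, 3.14].

### API

Orientations are given as a unit quaternion [w, x, y, z].
In Python, from plant import * gives the robot as it stands.
- The arm moves only by the shell command python3 -m crank 'ROWS'. ROWS is JSON, a list that holds one entry, the list of rows, each a list of 5 numbers: the gripper command: -1 is shut, 1 is fully open, values between are in proportion, then the shift along the tool's x, y, z in cm, then the turn about the tool's y in degrees. In form: [[[jaw, dx, dy, dz, twist], ...]]. A call has 1 to 8 rows; each row shifts and turns the commanded pose from where the row before left it, along the tool's axes as they then stand; what a row does not reach is not made up. A row lasts 1/8 s, in which the tool goes at most 62.5 mm and 10.7 degrees, less where a joint would pass 70% of its speed; a pose out of reach is approached as far as the arm can. A call with a gripper value outside its range is refused whole. The fingers move at their own pace and stop on an object; the grip force is fixed at half the most. Time passes only in rows, so rows that do not move let the fingers close. It gives the time, the measured TCP pose, the force and the opening at its end, in the units of the state.
- state(): the state, without advancing time (a new reading comes with each control period).
- grab_frame(name): name is "scene" or "top" or "wrist"; returns a dict with "frame" (384x512x3 uint8, red, green, blue), "fx", "fy", "cx", "cy" (pixels), "pose" (4x4, takes a point from camera to world coordinates). Camera axes: x right, y up, looking along -z (the intrinsics and any distortion apply to the point x, -y, -z); pixel columns grow to the right and rows downward; lengths in m; the calibration is good to about 2 mm. A picture is of the moment at which its call begins. There is no depth.
- job_done(): hands the job in, once; it reports no verdict.
The state is a dict: "time": time; "joint_pos": joint angles; "joint_vel": joint speeds; "joint_efforts": joint torques, N m; "tool_pos": TCP position; "tool_rot": TCP orientation; "contact_force": force on the tool from outside, world axes, zero at the start; "ft_torque": the same for the moment, N m; "gripper_width": opening from 0.0 (shut) to 1.0 (fully open).
Only numpy, scipy, OpenCV 4.12 (cv2) and the standard library are available. Lean on these libraries where they do the work, as an engineer would, in place of code of your own. Each camera call takes 0.05 s, during which the arm holds its last target.

## Working session

There is one attempt and no reset: what is moved stays moved. The work goes in short steps, Python scripts to look and compute and a shell command to move; the robot and the scene stay as the last step left them, time stands still between calls to the robot, and variables do not carry over. Pictures are saved under pics/ and viewed, and the job is handed in when it is done.

```bash
mkdir -p pics; ls
python3 - <<'E'
from plant import *
import cv2
s=state(); print(s)
for n in ["scene","top","wrist"]:
    f=grab_frame(n); cv2.imwrite(f"pics/{n}0.png",f["frame"][:,:,::-1]); print(n,{k:v for k,v in f.items() if k!="frame"})
E
```

```text
pics
{'time': 0.0, 'joint_pos': array([-1.30098620e+00,  5.34039118e-02,  1.61429516e+00,  7.26195513e-06,
        1.47598741e+00, -1.19021143e-01]), 'joint_vel': array([ 0.00111   , -0.00045187,  0.00118905, -0.00053818,  0.00034072,
       -0.00081608]), 'joint_efforts': array([ 7.38995241e-04, -3.93690526e+01, -3.70172310e+01,  4.92860852e-05,
        7.07619387e-03, -4.45878044e-06]), 'tool_pos': array([ 0.23676554, -0.57774755,  0.23003315]), 'tool_rot': array([ 0.1365547 , -0.13666112,  0.69452345, -0.6930467 ]), 'contact_force': array([ 0.47817209,  0.04495268, -0.34529245]), 'ft_torque': array([-0.02193454,  0.03362841,  0.03400416]), 'gripper_width': 1.0014871159967125}
scene {'fx': 415.92704429648626, 'fy': 415.92704429648626, 'cx': 258.0851616366492, 'cy': 190.16060090007176, 'pose': array([[-6.17719379e-01, -5.00879387e-01,  6.06252924e-01,
         1.24572203e+00],
       [ 7.86398065e-01, -3.92537905e-01,  4.76961294e-01,
         3.55690610e-01],
       [-9.22828273e-04,  7.71384361e-01,  6.36368852e-01,
         8.25359841e-01],
       [ 0.00000000e+00,  0.00000000e+00,  0.00000000e+00,
         1.00000000e+00]])}
top {'fx': 452.6107936611754, 'fy': 452.6107936611754, 'cx': 252.2179416031643, 'cy': 199.29640573510576, 'pose': array([[ 0.01870973,  0.98569289, -0.16750962,  0.35035539],
       [-0.99959495,  0.02203448,  0.0180114 , -0.1166067 ],
       [ 0.0214447 ,  0.16710479,  0.9857059 ,  1.41963426],
       [ 0.        ,  0.        ,  0.        ,  1.        ]])}
wrist {'fx': 313.2877100080482, 'fy': 313.2877100080482, 'cx': 257.9417396966519, 'cy': 189.40368218771457, 'pose': array([[ 0.37919035,  0.88936783,  0.25542032,  0.30214577],
       [-0.92531517,  0.36521805,  0.10201773, -0.55223001],
       [-0.00255283, -0.27502843,  0.9614327 ,  0.37412295],
       [ 0.        ,  0.        ,  0.        ,  1.        ]])}
```

View pics/scene0.png

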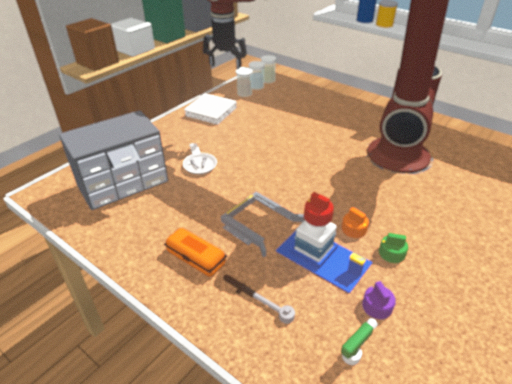

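View pics/top0.png

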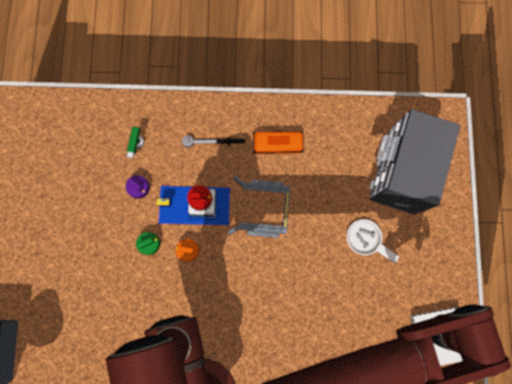

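View pics/wrist0.png

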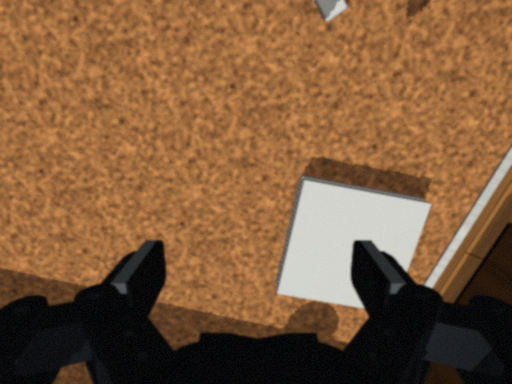

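The views show the tray in the top image at about (160–230, 187–224), with the red cap at (200,198). The handle's yellow top is at (163,203), and the holder spans (235–289, 180–236) with its yellow stop at x≈287.

```bash
cat > h.py <<'E'
from plant import *
import cv2, numpy as np
def ray(f,u,v):
    P=f["pose"]; d=np.array([(u-f["cx"])/f["fx"],-(v-f["cy"])/f["fy"],-1.0])
    return P[:3,3],P[:3,:3]@d
def onz(f,u,v,z):
    o,d=ray(f,u,v); return o+d*(z-o[2])/d[2]
def proj(f,p):
    P=f["pose"]; q=P[:3,:3].T@(np.asarray(p)-P[:3,3])
    return np.array([f["cx"]+f["fx"]*q[0]/-q[2], f["cy"]-f["fy"]*q[1]/-q[2]])
def tri(f1,uv1,f2,uv2):
    o1,d1=ray(f1,*uv1);o2,d2=ray(f2,*uv2)
    t=np.linalg.lstsq(np.c_[d1,-d2],o2-o1,rcond=None)[0]
    a=o1+t[0]*d1;b=o2+t[1]*d2
    return (a+b)/2,np.linalg.norm(a-b)
def mask(f,lo,hi):
    h=cv2.cvtColor(f["frame"],cv2.COLOR_RGB2HSV); return cv2.inRange(h,np.array(lo),np.array(hi))
def blobs(m,amin=8):
    n,l,s,c=cv2.connectedComponentsWithStats(m)
    return [(s[i].tolist(),c[i].round(1).tolist()) for i in range(1,n) if s[i][4]>=amin]
E
python3 - <<'E'
from h import *
t=grab_frame("top"); s=grab_frame("scene")
for n,f in (("top",t),("scene",s)):
    print(n,"yel",blobs(mask(f,(22,120,120),(35,255,255))))
    m=mask(f,(105,120,60),(128,255,255)); b=blobs(m,100); print(n,"blue",b)
    if n=="top":
        c=max(cv2.findContours(m,cv2.RETR_EXTERNAL,cv2.CHAIN_APPROX_NONE)[0],key=cv2.contourArea)
        r=cv2.minAreaRect(c); bx=cv2.boxPoints(r); print(r); print([onz(f,u,v,.006).round(4).tolist() for u,v in bx])
    m=mask(f,(0,150,60),(6,255,255)); print(n,"red",blobs(m,60))
cv2.imwrite("pics/tz.png",cv2.resize(t["frame"][165:260,120:300,::-1],None,fx=4.4,fy=4.4,interpolation=cv2.INTER_CUBIC))
cv2.imwrite("pics/sz.png",cv2.resize(s["frame"][180:300,210:410,::-1],None,fx=4,fy=4,interpolation=cv2.INTER_CUBIC))
E
```

```text
top yel [([157, 199, 12, 6, 57], [162.4, 202.0]), ([285, 218, 2, 8, 14], [285.4, 221.9])]
top blue [([159, 186, 71, 39, 1655], [191.8, 207.2])]
((193.950439453125, 205.18069458007812), (69.34573364257812, 37.2176628112793), 1.3019527196884155)
[[0.5089, 0.1481, 0.006], [0.6275, 0.1517, 0.006], [0.6274, -0.068, 0.006], [0.5085, -0.0686, 0.006]]
top red [([189, 185, 23, 25, 383], [199.0, 197.4]), ([320, 310, 185, 74, 4309], [431.6, 353.6]), ([184, 341, 16, 23, 109], [192.3, 353.8]), ([107, 344, 71, 40, 1868], [142.5, 367.6]), ([438, 361, 72, 23, 504], [478.1, 374.0]), ([185, 368, 19, 16, 166], [193.4, 377.2])]
scene yel [([377, 7, 18, 19, 244], [385.4, 16.3]), ([381, 239, 5, 4, 12], [382.9, 240.8]), ([351, 254, 14, 10, 54], [356.2, 258.6])]
scene blue [([358, 0, 18, 22, 321], [365.8, 10.2]), ([278, 234, 93, 58, 1750], [327.6, 264.3])]
scene red [([305, 193, 29, 32, 703], [318.7, 209.7])]
```

View pics/tz.png

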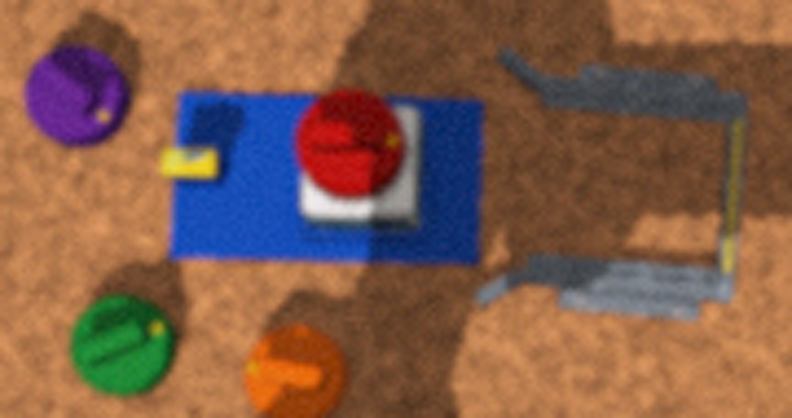

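View pics/sz.png

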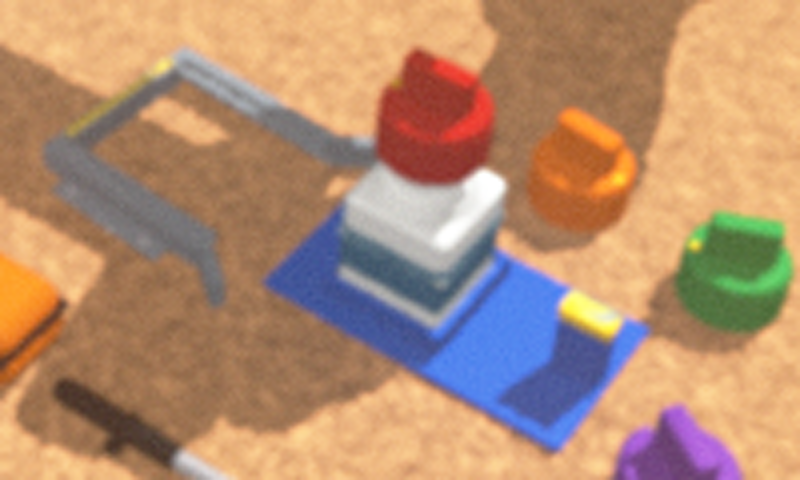

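Run:
```python
from h import *
t=grab_frame("top"); s=grab_frame("scene")
Z=lambda x,y:(120+(x+.5)/4.4-.5,165+(y+.5)/4.4-.5)
S=lambda x,y:(210+(x+.5)/4-.5,180+(y+.5)/4-.5)
p=lambda n,a:print(n,np.round(a,4))
a=onz(t,*Z(738,118),.022);b=onz(t,*Z(728,272),.022);p("stop",[a,b]);print(np.arctan2(a[0]-b[0],-(b[1]-a[1])))
d=a-b; print("yaw stop dir",np.arctan2(d[1],d[0]))
for n,q1,q2 in (("far",(545,105),(742,120)),("near in",(530,256),(730,270))):
    a=onz(t,*Z(*q1),.02);b=onz(t,*Z(*q2),.02);p(n,[a,b]);d=b-a;print(np.arctan2(d[1],d[0]))
p("stop scene",[onz(s,*S(170,62),.022),onz(s,*S(68,135),.022)])
p("handle",onz(t,162.4,202.0,.062)); p("handle tri",tri(t,(162.4,202.0),s,(356.8,258.6))[0])
for n,c in (("TL",(182,92)),("TR",(483,101)),("BR",(480,264)),("BL",(170,258))): p(n,onz(t,*Z(*c),.006))
for n,c in (("L",(265,282)),("R",(556,451)),("Rr",(648,328))): p("s"+n,onz(s,*S(*c),.006))
p("dot", onz(t,*Z(392,140),.165))
```

```text
stop [[ 0.6154 -0.2522  0.022 ]
 [ 0.5047 -0.2458  0.022 ]]
1.6288576188049186
yaw stop dir -0.05806129201002207
far [[ 0.6221 -0.114   0.02  ]
 [ 0.6144 -0.2553  0.02  ]]
-1.6253232217346096
near in [[ 0.5133 -0.1058  0.02  ]
 [ 0.5063 -0.2474  0.02  ]]
-1.6198587730125626
stop scene [[ 0.5097 -0.246   0.022 ]
 [ 0.6171 -0.2528  0.022 ]]
handle [0.5667 0.1303 0.062 ]
handle tri [0.5685 0.1297 0.0553]
TL [0.6284 0.1477 0.006 ]
TR [ 0.6268 -0.0691  0.006 ]
BR [ 0.5084 -0.0702  0.006 ]
BL [0.5081 0.1499 0.006 ]
sL [ 0.6315 -0.0682  0.006 ]
sR [0.6332 0.1481 0.006 ]
sRr [0.5119 0.1481 0.006 ]
dot [ 0.569  -0.0171  0.165 ]
```

```bash
cat >> h.py <<'E'
from scipy.spatial.transform import Rotation as Ro
def R(s): q=s["tool_rot"]; return Ro.from_quat([q[1],q[2],q[3],q[0]]).as_matrix()
def go(target,s=None):
    s=s or state(); return 100*R(s).T@(np.array(target)-s["tool_pos"])
def show():
    s=state(); r=R(s); print("t",round(s["time"],2),"pos",s["tool_pos"].round(4),"zaxis yaw deg",np.degrees(np.arctan2(r[1,2],r[0,2])).round(2),"y",r[:,1].round(3),"F",s["contact_force"].round(1),"w",round(s["gripper_width"],3),"j",s["joint_pos"].round(3))
    return s
E
python3 - <<'E'
from h import *
s=show(); print(R(s).round(3)); print(go([.5685,.13,.23],s))
E
```

```text
t 0.35 pos [ 0.2369 -0.5782  0.231 ] zaxis yaw deg -67.72 y [-0.  0. -1.] F [-0.1 -0.5 -0. ] w 0.998 j [-1.301  0.053  1.613  0.     1.476 -0.119]
[[-0.925 -0.     0.379]
 [-0.379  0.    -0.925]
 [-0.    -1.    -0.001]]
[-57.53364613   0.13139859 -52.95882396]
```

```bash
python3 -m crank '[[[1,-4.1,-1,-3.78,0],[1,-4.1,-1,-3.78,0],[1,-4.1,-1,-3.78,0],[1,-4.1,-1,-3.78,0],[1,-4.1,-1,-3.78,0],[1,-4.1,-1,-3.78,0],[1,-4.1,-1,-3.78,0],[1,-4.1,0,-3.78,0]]]'
python3 -m crank '[[[1,-4.1,0,-3.78,0],[1,-4.1,0,-3.78,0],[1,-4.1,0,-3.78,0],[1,-4.1,0,-3.78,0],[1,-4.1,0,-3.78,0],[1,-4.1,0,-3.78,0],[1,0,0,0,-8.45],[1,0,0,0,-8.45]]]'
python3 -m crank '[[[1,0,0,0,-8.45],[1,0,0,0,-8.45],[1,0,0,0,-8.45],[1,0,0,0,-8.45],[1,0,0,0,-8.45],[1,0,0,0,-8.45],[1,0,0,0,0]]]'
python3 - <<'E'
from h import *
s=show(); print(R(s).round(3)); 
f=grab_frame("wrist"); cv2.imwrite("pics/w1.png",f["frame"][:,:,::-1])
print(proj(f,[.5685,.13,.062]), proj(f,[.566,-.164,0]))
f=grab_frame("top"); cv2.imwrite("pics/t1.png",f["frame"][:,:,::-1])
E
```

```text
time: 1.35
tool_pos: [0.4267, -0.1727, 0.3028]
tool_rot: [-0.137, 0.136, -0.693, 0.695]
contact_force: [0.6, -0.6, -0.0]
gripper_width: 0.998
time: 2.35
tool_pos: [0.5675, 0.13, 0.301]
tool_rot: [0.239, -0.239, 0.665, -0.665]
contact_force: [-0.3, -0.0, -0.2]
gripper_width: 0.997
time: 3.22
tool_pos: [0.5674, 0.129, 0.3013]
tool_rot: [0.499, -0.499, 0.501, -0.501]
contact_force: [-0.3, 0.1, 0.6]
gripper_width: 1.0
t 3.23 pos [0.5674 0.129  0.3013] zaxis yaw deg -0.22 y [-0. -0. -1.] F [-0.3  0.1  0.6] w 1.0 j [ 0.096 -0.081  1.63  -0.     1.593  0.1  ]
[[-0.004 -0.     1.   ]
 [-1.    -0.    -0.004]
 [ 0.    -1.    -0.   ]]
[258.37789355 157.3082375 ] [257.46573186 323.68170244]
```

View pics/w1.png

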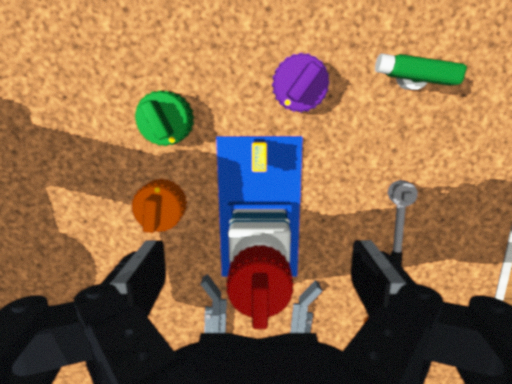

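Run:
```python
from h import *
s=show(); f=grab_frame("wrist")
for b in blobs(mask(f,(22,120,120),(35,255,255))): print(b,onz(f,*b[1],.062).round(4))
m=mask(f,(105,120,40),(128,255,255)); c=max(cv2.findContours(m,cv2.RETR_EXTERNAL,cv2.CHAIN_APPROX_NONE)[0],key=cv2.contourArea)
x,y,w,h=cv2.boundingRect(c);print(x,y,w,h)
pts=c[:,0,:]
for v in (145,165,185,200):
    r=np.where(m[v])[0]; print(v,onz(f,r.min(),v,.006).round(4),onz(f,r.max()+1,v,.006).round(4))
cv2.imwrite("pics/w1z.png",cv2.resize(f["frame"][240:345,190:340,::-1],None,fx=5,fy=5,interpolation=cv2.INTER_CUBIC))
print(go([.5695,.1295,.06],s))
```

```text
t 3.33 pos [0.5675 0.1289 0.3013] zaxis yaw deg -0.25 y [ 0. -0. -1.] F [-0.1  0.4 -0. ] w 1.0 j [ 0.096 -0.081  1.63  -0.     1.593  0.1  ]
([160, 90, 8, 1, 8], [163.5, 90.0]) [0.4581 0.2098 0.062 ]
([136, 94, 10, 13, 13], [139.7, 100.0]) [0.4291 0.1987 0.062 ]
([285, 100, 5, 5, 20], [287.1, 102.0]) [0.6026 0.1957 0.062 ]
([134, 108, 2, 12, 12], [134.3, 113.5]) [0.421  0.1833 0.062 ]
([136, 125, 4, 8, 8], [137.1, 128.5]) [0.4224 0.1657 0.062 ]
([140, 134, 13, 10, 13], [146.0, 139.2]) [0.4319 0.1528 0.062 ]
([169, 137, 6, 6, 28], [171.5, 139.5]) [0.4629 0.1523 0.062 ]
([253, 142, 14, 29, 221], [258.6, 157.5]) [0.5688 0.1298 0.062 ]
([155, 188, 4, 4, 12], [156.8, 189.7]) [0.4391 0.0889 0.062 ]
216 136 86 140
145 [0.5106 0.1377 0.006 ] [0.6297 0.1372 0.006 ]
165 [0.5109 0.1092 0.006 ] [0.6292 0.1087 0.006 ]
185 [0.5112 0.0797 0.006 ] [0.6302 0.0792 0.006 ]
200 [0.5103 0.0568 0.006 ] [0.6295 0.0563 0.006 ]
[-0.05836301 24.13155774  0.2036327 ]
```

View pics/w1z.png

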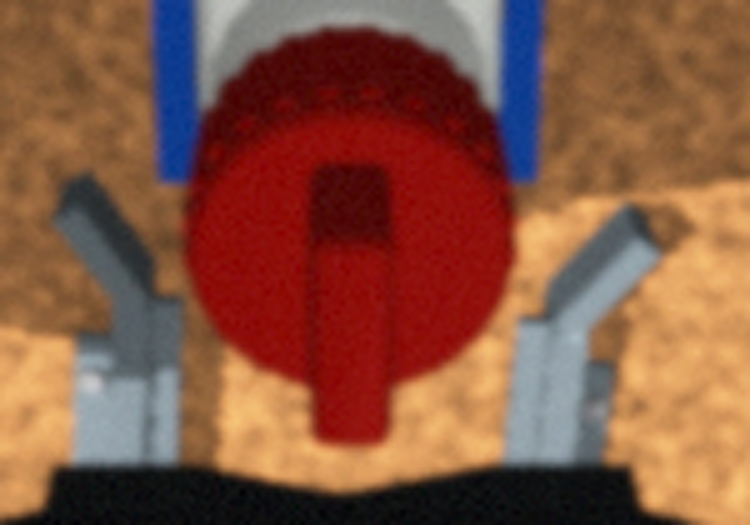

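The wrist view shows the handle's yellow top at (259,157), with the tray edges parallel to the image columns. The holder lips start near (226,300) and (294,304), so the holder is skewed about 3°.

```bash
python3 - <<'E'
from h import *
f=grab_frame("wrist")
Z=lambda x,y:(190+(x+.5)/5-.5,240+(y+.5)/5-.5)
a=onz(f,*Z(181,300),.018);b=onz(f,*Z(519,320),.018);print(a,b,(a+b)/2,np.linalg.norm(a-b))
for k,q in (("L",[(181,300),(179,465)]),("R",[(519,320),(507,465)])):
    a,b=[onz(f,*Z(*z),.018) for z in q];print(k,a,b,np.arctan2(*(b-a)[1::-1]))
E
python3 -m crank '[[[1,-0.06,6,0.2,0],[1,0,6,0,0],[1,0,6,0,0],[1,0,3,0,0],[1,0,0,0,0]]]'
```

```text
[ 0.5163691  -0.10424203  0.018     ] [ 0.62311567 -0.11190318  0.018     ] [ 0.56974239 -0.1080726   0.018     ] 0.10702113187181853
L [ 0.5163691  -0.10424203  0.018     ] [ 0.51372613 -0.16643418  0.018     ] -1.6132676524768153
R [ 0.62311567 -0.11190318  0.018     ] [ 0.62069384 -0.16676647  0.018     ] -1.6149106543641445
time: 4.05
tool_pos: [0.567, 0.1293, 0.0879]
tool_rot: [0.497, -0.501, 0.502, -0.499]
contact_force: [-0.2, -0.1, -0.3]
gripper_width: 0.996
```

```bash
python3 -m crank '[[[1,0,0,0,0],[1,0,0,0,0]]]'
python3 - <<'E'
from h import *
s=show(); print(R(s).round(4)); print(go([.5695,.1295,.022],s))
E
```

```text
time: 4.3
tool_pos: [0.5713, 0.1297, 0.0941]
tool_rot: [-0.501, 0.498, -0.5, 0.502]
contact_force: [-0.3, -0.1, -0.3]
gripper_width: 0.996
t 4.3 pos [0.5713 0.1297 0.0941] zaxis yaw deg -0.14 y [ 0.005  0.    -1.   ] F [-0.3 -0.1 -0.3] w 0.996 j [ 0.096  0.081  1.822 -0.     1.234  0.099]
[[-2.4e-03  4.6e-03  1.0e+00]
 [-1.0e+00  4.0e-04 -2.4e-03]
 [-4.0e-04 -1.0e+00  4.6e-03]]
[ 0.02683116  7.21049621 -0.21407539]
```

```bash
python3 -m crank '[[[1,0,3,-0.1,0],[1,0,3,0,0],[1,0,1,0,0],[1,0,0,0,0],[1,0,0,0,0]]]'
python3 - <<'E'
from h import *
s=show(); print(R(s).round(4)); print(go([.5695,.1295,.022],s))
f=grab_frame("wrist"); cv2.imwrite("pics/w2.png",f["frame"][:,:,::-1])
f=grab_frame("scene"); cv2.imwrite("pics/s2.png",cv2.resize(f["frame"][150:320,250:450,::-1],None,fx=3.5,fy=3.5))
E
```

```text
time: 4.92
tool_pos: [0.5699, 0.1297, 0.0232]
tool_rot: [-0.5, 0.499, -0.5, 0.501]
contact_force: [-0.4, -0.3, 0.2]
gripper_width: 1.003
t 4.92 pos [0.5699 0.1297 0.0232] zaxis yaw deg -0.12 y [ 0.003  0.    -1.   ] F [-0.4 -0.3  0.2] w 1.003 j [0.096 0.174 1.854 0.    1.11  0.099]
[[-2.2e-03  3.0e-03  1.0e+00]
 [-1.0e+00  3.0e-04 -2.2e-03]
 [-3.0e-04 -1.0e+00  3.0e-03]]
[ 0.02192321  0.1183527  -0.04045314]
```

View pics/w2.png

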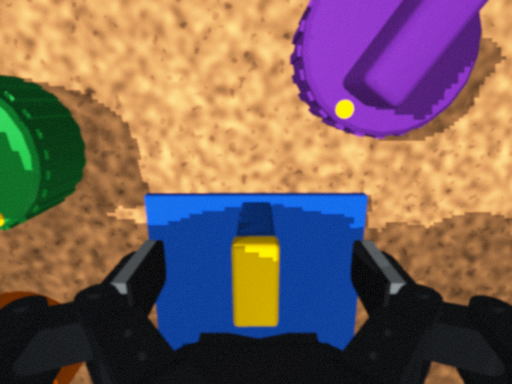

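View pics/s2.png

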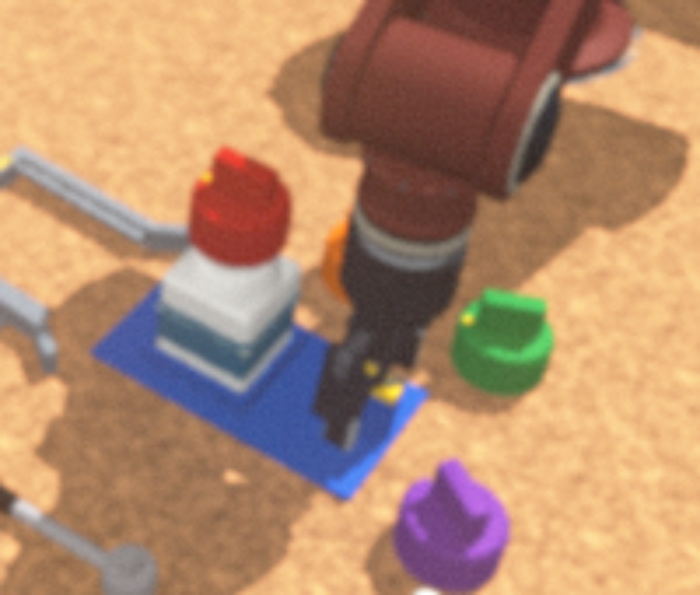

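The handle sits centred between the fingers (columns 233–279, fingers at 165 and 352), so I close.

```bash
python3 -m crank '[[[-1,0,0,0,0],[-1,0,0,0,0],[-1,0,0,0,0],[-1,0,0,0,0],[-1,0,0,0,0],[-1,0,0,0,0]]]'
python3 - <<'E'
from h import *
show()
E
```

```text
time: 5.78
tool_pos: [0.5687, 0.1296, 0.0214]
tool_rot: [-0.5, 0.499, -0.5, 0.501]
contact_force: [0.1, -0.8, -0.3]
gripper_width: 0.181
t 5.78 pos [0.5687 0.1296 0.0214] zaxis yaw deg -0.12 y [ 0.  0. -1.] F [ 0.1 -0.8 -0.3] w 0.181 j [0.096 0.176 1.856 0.    1.11  0.099]
```

```bash
python3 -m crank '[[[-1,0,0,0.3,0.7],[-1,0,0,0.3,0.7],[-1,0,0,0.3,0.7],[-1,0,0,0.3,0.7],[-1,0,0,0,0],[-1,0,0,0,0]]]'
python3 - <<'E'
from h import *
s=show();print(R(s).round(4)[:,0]); print(go([.5817,.1296,.022],s))
f=grab_frame("top"); cv2.imwrite("pics/t3.png",cv2.resize(f["frame"][165:260,120:300,::-1],None,fx=4.4,fy=4.4,interpolation=cv2.INTER_CUBIC))
m=mask(f,(105,120,60),(128,255,255)); c=max(cv2.findContours(m,cv2.RETR_EXTERNAL,cv2.CHAIN_APPROX_NONE)[0],key=cv2.contourArea)
pts=c[:,0,:]
for u in (175,180,205,215,222):
    r=np.where(m[:,u])[0]; print(u,onz(f,u,r.min(),.006).round(4),onz(f,u,r.max()+1,.006).round(4))
E
```

```text
time: 6.52
tool_pos: [0.5791, 0.1301, 0.0214]
tool_rot: [0.486, -0.487, 0.514, -0.512]
contact_force: [-7.8, 2.9, 7.4]
gripper_width: 0.179
t 6.53 pos [0.5791 0.1301 0.0214] zaxis yaw deg -3.05 y [-0.004  0.001 -1.   ] F [-7.8  2.9  7.4] w 0.179 j [0.095 0.2   1.828 0.002 1.118 0.147]
[-0.0532 -0.9986 -0.0013]
[ 0.03757562 -0.05702769  0.26680734]
175 [0.6344 0.1036 0.006 ] [0.5163 0.0981 0.006 ]
180 [0.6347 0.0878 0.006 ] [0.5166 0.0825 0.006 ]
205 [0.5372 0.005  0.006 ] [0.512  0.0041 0.006 ]
215 [ 0.6276 -0.0234  0.006 ] [ 0.5095 -0.0273  0.006 ]
222 [ 0.6248 -0.0457  0.006 ] [ 0.5099 -0.0492  0.006 ]
```

View pics/t3.png

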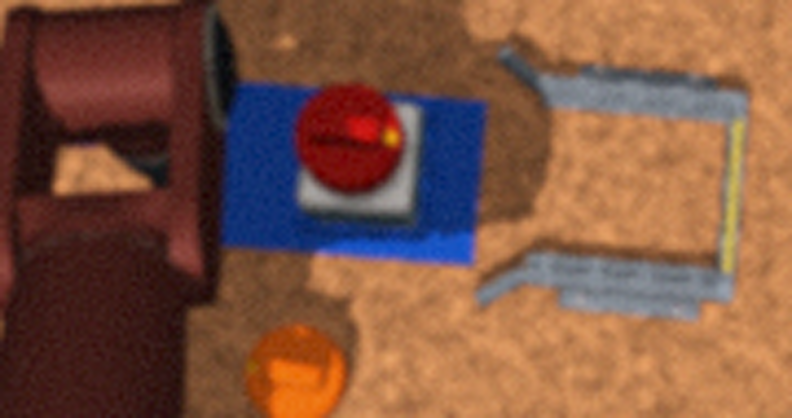

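The tray is parallel to the holder and about 3 mm too near the robot. I correct that while advancing.

```bash
python3 -m crank '[[[-1,0.3,0,0.15,0],[-1,0.6,0,0.15,0],[-1,0.8,0,0,0],[-1,0.8,0,0,0],[-1,0.8,0,0,0],[-1,0.8,0,0,0],[-1,0.5,0,0,0],[-1,0.2,0,0,0]]]'
python3 - <<'E'
from h import *
s=show();print(R(s).round(4)[:,0],s["ft_torque"].round(2))
f=grab_frame("top"); cv2.imwrite("pics/t4.png",cv2.resize(f["frame"][165:260,120:300,::-1],None,fx=4.4,fy=4.4,interpolation=cv2.INTER_CUBIC))
m=mask(f,(105,120,60),(128,255,255))
for u in (192,218,227,235):
    r=np.where(m[:,u])[0]; print(u,onz(f,u,r.min(),.006).round(4),onz(f,u,r.max()+1,.006).round(4))
E
```

```text
time: 7.58
tool_pos: [0.5813, 0.082, 0.0214]
tool_rot: [0.487, -0.486, 0.513, -0.512]
contact_force: [1.0, 5.4, 0.5]
gripper_width: 0.185
t 7.58 pos [0.5813 0.082  0.0214] zaxis yaw deg -2.97 y [ 0.001  0.002 -1.   ] F [1.  5.4 0.5] w 0.185 j [0.013 0.184 1.847 0.002 1.111 0.063]
[-0.0518 -0.9987 -0.0019] [ 0.61 -0.01 -0.02]
192 [0.6259 0.0494 0.006 ] [0.5205 0.0451 0.006 ]
218 [ 0.5381 -0.0358  0.006 ] [ 0.516  -0.0365  0.006 ]
227 [ 0.5387 -0.064   0.006 ] [ 0.5134 -0.0647  0.006 ]
235 [ 0.629  -0.0869  0.006 ] [ 0.5108 -0.0899  0.006 ]
```

View pics/t4.png

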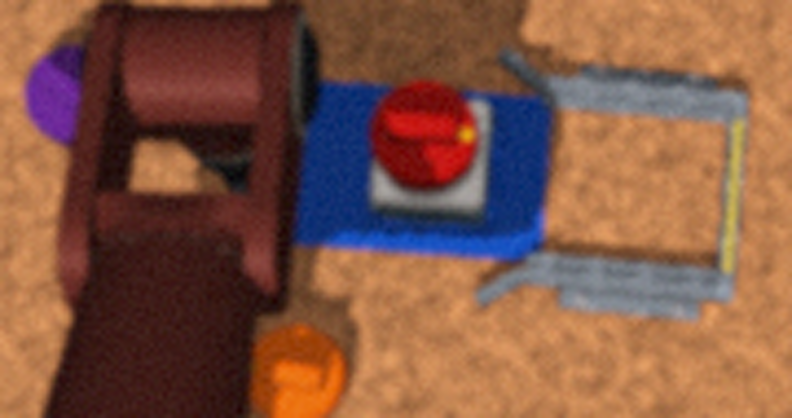

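```bash
python3 -m crank '[[[-1,0.3,0,-0.1,0],[-1,0.5,0,0,0],[-1,0.5,0,0,0],[-1,0.5,0,0,0],[-1,0.5,0,0,0]]]'
python3 - <<'E'
from h import *
s=show();print(R(s).round(4)[:,0],s["ft_torque"].round(2))
f=grab_frame("top"); cv2.imwrite("pics/t5.png",cv2.resize(f["frame"][165:260,120:300,::-1],None,fx=4.4,fy=4.4,interpolation=cv2.INTER_CUBIC))
E
```

```text
time: 8.25
tool_pos: [0.579, 0.0592, 0.0214]
tool_rot: [0.488, -0.486, 0.513, -0.512]
contact_force: [-0.6, 5.5, 0.5]
gripper_width: 0.183
t 8.25 pos [0.579  0.0592 0.0214] zaxis yaw deg -2.94 y [ 0.     0.002 -1.   ] F [-0.6  5.5  0.5] w 0.183 j [-0.027  0.173  1.859  0.002  1.109  0.024]
[-0.0513 -0.9987 -0.0018] [ 0.7  -0.06 -0.01]
```

View pics/t5.png

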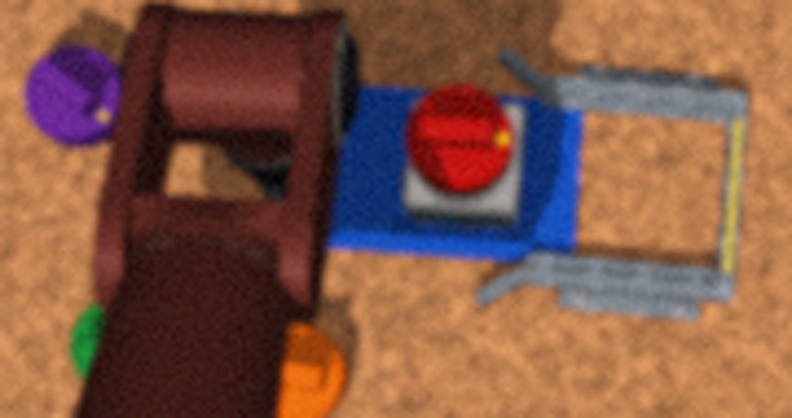

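The front is inside the channel and only sliding friction shows (5.5 N), so I continue.

```bash
python3 -m crank '[[[-1,0.6,0,0,0],[-1,0.8,0,0,0],[-1,0.8,0,0,0],[-1,0.8,0,0,0],[-1,0.8,0,0,0],[-1,0.6,0,0,0]]]'
python3 - <<'E'
from h import *
s=show();print(s["ft_torque"].round(2))
E
```

```text
time: 9.05
tool_pos: [0.5768, 0.015, 0.0214]
tool_rot: [0.487, -0.486, 0.513, -0.512]
contact_force: [0.3, 5.6, 2.1]
gripper_width: 0.176
t 9.05 pos [0.5768 0.015  0.0214] zaxis yaw deg -2.95 y [ 0.     0.002 -1.   ] F [0.3 5.6 2.1] w 0.176 j [-0.104  0.163  1.871  0.002  1.108 -0.053]
[ 0.74 -0.05  0.02]
```

```bash
python3 -m crank '[[[-1,0.7,0,0,0],[-1,0.8,0,0,0],[-1,0.8,0,0,0],[-1,0.8,0,0,0],[-1,0.7,0,0,0],[-1,0.4,0,0,0]]]'
python3 - <<'E'
from h import *
s=show();print(s["ft_torque"].round(2))
E
```

```text
time: 9.8
tool_pos: [0.5745, -0.0268, 0.0214]
tool_rot: [0.487, -0.486, 0.513, -0.512]
contact_force: [0.4, 7.0, 1.9]
gripper_width: 0.178
t 9.8 pos [ 0.5745 -0.0268  0.0214] zaxis yaw deg -2.97 y [ 0.     0.002 -1.   ] F [0.4 7.  1.9] w 0.178 j [-0.177  0.159  1.875  0.002  1.108 -0.126]
[ 0.89 -0.06 -0.04]
```

Roughly 16 mm remain, so I approach the stop in small steps and watch the force.

```bash
python3 -m crank '[[[-1,0.3,0,0,0],[-1,0.3,0,0,0],[-1,0.3,0,0,0],[-1,0.2,0,0,0]]]'; python3 -m crank '[[[-1,0.15,0,0,0],[-1,0.1,0,0,0]]]'; python3 -m crank '[[[-1,0.15,0,0,0]]]'; python3 -m crank '[[[-1,0.15,0,0,0]]]'
```

```text
time: 10.3
tool_pos: [0.5739, -0.0374, 0.0214]
tool_rot: [0.487, -0.486, 0.513, -0.512]
contact_force: [-1.1, 6.5, 2.5]
gripper_width: 0.178
time: 10.55
tool_pos: [0.5737, -0.0398, 0.0214]
tool_rot: [0.487, -0.486, 0.513, -0.512]
contact_force: [-0.5, 7.0, 2.3]
gripper_width: 0.18
time: 10.68
tool_pos: [0.5736, -0.0412, 0.0214]
tool_rot: [0.487, -0.486, 0.513, -0.512]
contact_force: [-0.6, 7.1, 2.7]
gripper_width: 0.177
time: 10.8
tool_pos: [0.5736, -0.0427, 0.0214]
tool_rot: [0.487, -0.486, 0.513, -0.512]
contact_force: [-0.8, 6.9, 3.0]
gripper_width: 0.18
```

```bash
for i in 1; do python3 -m crank '[[[-1,0.15,0,0,0]]]'; done; python3 -m crank '[[[-1,0.15,0,0,0]]]';python3 -m crank '[[[-1,0.15,0,0,0]]]'
python3 - <<'E'
from h import *
f=grab_frame("top"); cv2.imwrite("pics/t6.png",cv2.resize(f["frame"][165:260,120:300,::-1],None,fx=4.4,fy=4.4,interpolation=cv2.INTER_CUBIC))
f=grab_frame("scene"); cv2.imwrite("pics/s6.png",cv2.resize(f["frame"][170:300,200:400,::-1],None,fx=4,fy=4,interpolation=cv2.INTER_CUBIC))
E
```

```text
time: 10.92
tool_pos: [0.5737, -0.0432, 0.0214]
tool_rot: [0.488, -0.486, 0.514, -0.512]
contact_force: [1.5, 14.8, 1.8]
gripper_width: 0.183
time: 11.05
tool_pos: [0.5742, -0.0434, 0.0216]
tool_rot: [0.489, -0.484, 0.515, -0.512]
contact_force: [3.6, 19.3, 4.1]
gripper_width: 0.181
time: 11.18
tool_pos: [0.5746, -0.0437, 0.0221]
tool_rot: [0.49, -0.483, 0.515, -0.511]
contact_force: [4.1, 23.4, 5.2]
gripper_width: 0.178
```

View pics/t6.png

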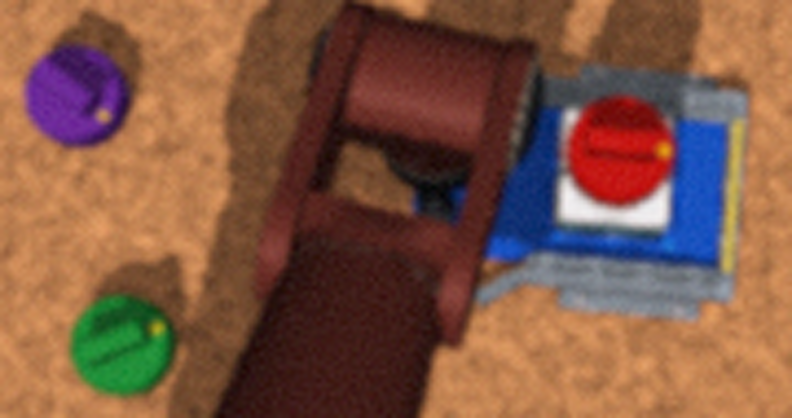

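View pics/s6.png

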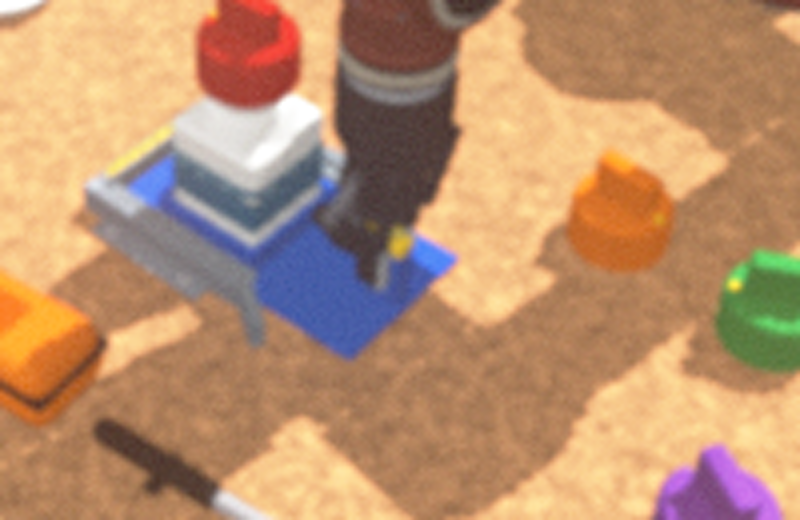

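The tray is against the stop: the force rose at y≈-0.043, and blue meets the yellow stripe at about (725,200) in the zoom. I unload the push, open, and rise.

```bash
python3 -m crank '[[[-1,-0.2,0,0,0],[-1,-0.1,0,0,0]]]'; python3 -m crank '[[[0,0,0,0,0],[0,0,0,0,0],[0,0,0,0,0],[0,0,0,0,0]]]'; python3 -m crank '[[[0,0,-2,0,0],[0,0,-4,0,0],[0.5,0,-5,0,0],[1,0,-5,0,0],[1,-0.5,-5,0,0],[1,-3,-4,0,0],[1,0,0,0,0],[1,0,0,0,0]]]'
python3 - <<'E'
from h import *
s=show()
f=grab_frame("wrist"); cv2.imwrite("pics/w7.png",f["frame"][:,:,::-1])
t=grab_frame("top"); cv2.imwrite("pics/t7.png",cv2.resize(t["frame"][165:260,120:300,::-1],None,fx=4.4,fy=4.4,interpolation=cv2.INTER_CUBIC))
for n,f in (("w",f),("t",t)):
  for b in blobs(mask(f,(22,120,120),(35,255,255)),6): print(n,b,onz(f,*b[1],.165).round(4),onz(f,*b[1],.062).round(4))
E
```

```text
time: 11.52
tool_pos: [0.5741, -0.0434, 0.0214]
tool_rot: [0.488, -0.486, 0.513, -0.512]
contact_force: [2.3, 7.4, 1.4]
gripper_width: 0.18
time: 12.02
tool_pos: [0.5735, -0.0459, 0.0213]
tool_rot: [-0.487, 0.487, -0.513, 0.513]
contact_force: [0.1, -0.1, 0.3]
gripper_width: 0.497
time: 13.02
tool_pos: [0.5751, -0.0106, 0.2718]
tool_rot: [-0.487, 0.487, -0.512, 0.513]
contact_force: [0.2, -0.7, -0.3]
gripper_width: 1.0
t 13.03 pos [ 0.5751 -0.0106  0.2718] zaxis yaw deg -2.91 y [ 0.001 -0.    -1.   ] F [ 0.2 -0.7 -0.3] w 1.0 j [-0.148 -0.087  1.684 -0.     1.544 -0.097]
w ([96, 0, 16, 23, 24], [102.3, 11.5]) [0.4711 0.1249 0.165 ] [0.4265 0.1522 0.062 ]
w ([137, 15, 7, 7, 41], [140.0, 18.0]) [0.4974 0.1193 0.165 ] [0.4637 0.1444 0.062 ]
w ([115, 24, 5, 4, 6], [116.7, 25.7]) [0.4798 0.1152 0.165 ] [0.4388 0.1385 0.062 ]
w ([125, 83, 5, 5, 20], [127.2, 84.8]) [0.4806 0.0745 0.165 ] [0.4401 0.0811 0.062 ]
w ([252, 175, 14, 29, 258], [257.5, 187.8]) [ 0.5754 -0.0117  0.165 ] [ 0.5737 -0.0405  0.062 ]
w ([219, 316, 6, 3, 16], [221.2, 317.0]) [ 0.5348 -0.1362  0.165 ] [ 0.5165 -0.2161  0.062 ]
t ([285, 193, 4, 33, 64], [286.3, 208.8]) [ 0.5387 -0.2357  0.165 ] [ 0.5541 -0.2455  0.062 ]
t ([215, 199, 10, 5, 41], [219.2, 201.3]) [ 0.5558 -0.047   0.165 ] [ 0.5727 -0.0413  0.062 ]
```

View pics/w7.png

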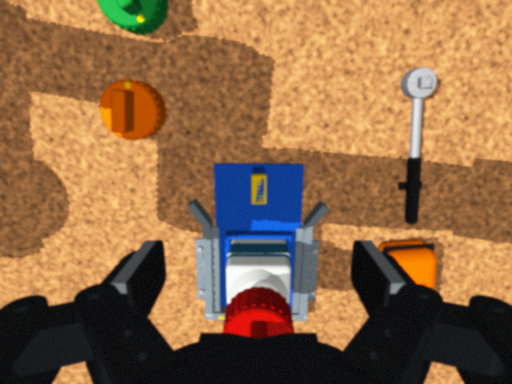

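View pics/t7.png

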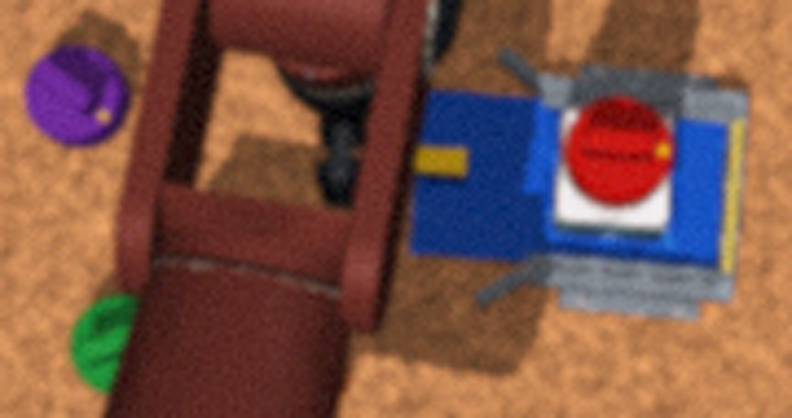

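```bash
python3 - <<'E'
from h import *
s=state(); print(go([.5675,-.162,.25],s))
t=grab_frame("top"); Z=lambda x,y:(120+(x+.5)/4.4-.5,165+(y+.5)/4.4-.5)
d=onz(t,*Z(664,150),.165); print(d, d[:2]-0.0285*np.array([-.051,-.9987]))
E
python3 -m crank '[[[1,3,0,0,0],[1,4,0,0,0],[1,4,0,0,0],[1,3,0,0,0],[1,1.1,1,0.0,0],[1,0,0,0,0],[1,0,0,0,0]]]'
python3 - <<'E'
from h import *
s=show()
f=grab_frame("wrist"); cv2.imwrite("pics/w8.png",f["frame"][:,:,::-1])
for p in ([.5675,-.162,.194],[.566,-.1905,.165]): print(proj(f,p))
E
```

```text
[15.12483471  1.98105271  0.08538839]
[ 0.56640807 -0.19103314  0.165     ] [ 0.56786157 -0.16257019]
time: 14.05
tool_pos: [0.5675, -0.1604, 0.2606]
tool_rot: [0.487, -0.487, 0.513, -0.512]
contact_force: [0.4, -0.4, -1.0]
gripper_width: 1.001
t 14.05 pos [ 0.5675 -0.1604  0.2606] zaxis yaw deg -2.88 y [-0.001  0.001 -1.   ] F [ 0.4 -0.4 -1. ] w 1.001 j [-0.402 -0.046  1.663  0.     1.526 -0.352]
[257.20989895 203.94689835]
[257.29254662 225.67553921]
```

View pics/w8.png

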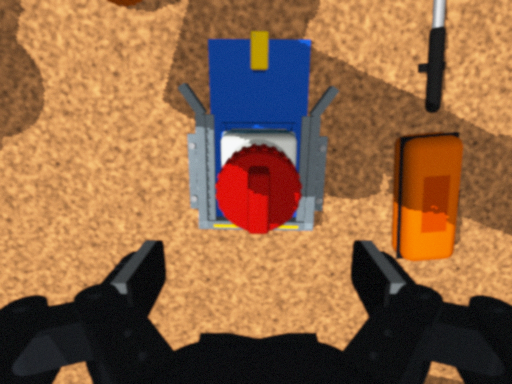

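The docked tray is below with the wing at about (259,205) image, within 2 px of the prediction. I descend around the wing.

```bash
python3 -m crank '[[[1,0.15,2,0.1,0],[1,0,2.5,0,0],[1,0,2,0,0],[1,0,1.2,0,0],[1,0,0.9,0,0],[1,0,0,0,0],[1,0,0,0,0]]]'
python3 - <<'E'
from h import *
s=show()
f=grab_frame("wrist"); cv2.imwrite("pics/w9.png",f["frame"][:,:,::-1])
print(proj(f,[.568,-.162,.194]))
E
```

```text
time: 14.98
tool_pos: [0.5691, -0.1632, 0.1763]
tool_rot: [-0.487, 0.487, -0.512, 0.513]
contact_force: [0.2, -0.2, 1.2]
gripper_width: 1.005
t 14.97 pos [ 0.5691 -0.1632  0.1763] zaxis yaw deg -2.92 y [ 0.001 -0.001 -1.   ] F [ 0.2 -0.2  1.2] w 1.005 j [-0.405  0.014  1.746  0.     1.38  -0.354]
[253.7405218  258.26700451]
```

View pics/w9.png

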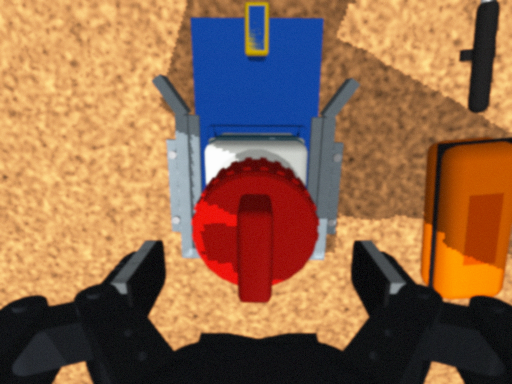

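```bash
python3 -m crank '[[[1,-0.1,0.4,-0.05,0],[1,0,0.3,0,0],[-1,0,0,0,0],[-1,0,0,0,0],[-1,0,0,0,0],[-1,0,0,0,0],[-1,0,0,0,0],[-1,0,0,0,0]]]'
python3 - <<'E'
from h import *
s=show();print(s["ft_torque"].round(2))
E
```

```text
time: 16.02
tool_pos: [0.568, -0.162, 0.1686]
tool_rot: [0.487, -0.487, 0.513, -0.513]
contact_force: [-2.2, -0.2, 3.5]
gripper_width: 0.177
t 16.02 pos [ 0.568  -0.162   0.1686] zaxis yaw deg -2.92 y [-0. -0. -1.] F [-2.2 -0.2  3.5] w 0.177 j [-0.404  0.018  1.755 -0.     1.369 -0.353]
[-0.01  0.29  0.03]
```

Gripped (width 15 mm, small side force). I press now.

```bash
python3 -m crank '[[[-1,0,0.3,0,0],[-1,0,0.3,0,0],[-1,0,0.3,0,0],[-1,0,0,0,0],[-1,0,0,0,0]]]'
python3 - <<'E'
from h import *
s=show();print(s["ft_torque"].round(2))
f=grab_frame("scene"); cv2.imwrite("pics/s10.png",cv2.resize(f["frame"][150:280,200:360,::-1],None,fx=4,fy=4,interpolation=cv2.INTER_CUBIC))
E
```

```text
time: 16.65
tool_pos: [0.5687, -0.1621, 0.1614]
tool_rot: [-0.487, 0.487, -0.512, 0.513]
contact_force: [-4.1, 0.4, 9.5]
gripper_width: 0.174
t 16.65 pos [ 0.5687 -0.1621  0.1614] zaxis yaw deg -2.92 y [ 0.001 -0.001 -1.   ] F [-4.1  0.4  9.5] w 0.174 j [-0.404  0.025  1.76   0.     1.355 -0.353]
[0.25 0.77 0.02]
```

View pics/s10.png

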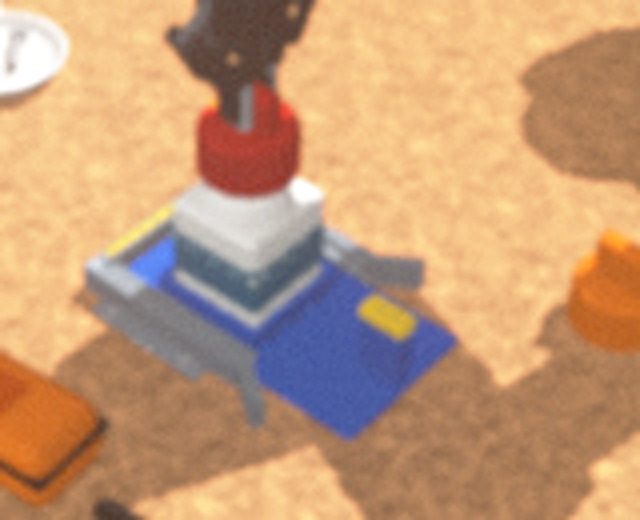

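```bash
python3 -m crank '[[[-1,0,0.2,0,0],[-1,0,0,0,0]]]'; python3 -m crank '[[[-1,0,0.2,0,0],[-1,0,0,0,0]]]'; python3 -m crank '[[[-1,0,0.1,0,0],[-1,0,0,0,0]]]'
```

```text
time: 16.95
tool_pos: [0.5686, -0.1621, 0.1595]
tool_rot: [-0.487, 0.487, -0.512, 0.513]
contact_force: [-3.5, 2.1, 10.1]
gripper_width: 0.173
time: 17.2
tool_pos: [0.569, -0.1622, 0.1588]
tool_rot: [-0.487, 0.487, -0.512, 0.513]
contact_force: [-4.2, 2.7, 13.2]
gripper_width: 0.175
time: 17.45
tool_pos: [0.5693, -0.1622, 0.1589]
tool_rot: [-0.488, 0.487, -0.512, 0.514]
contact_force: [-7.3, 2.8, 16.2]
gripper_width: 0.175
```

Bottomed out (z stalls and the force rises past 11 N). I twist counter-clockwise while pressed.

```bash
python3 -m crank '[[[-1,0,0,0,-5],[-1,0,0,0,-8],[-1,0,0,0,-8],[-1,0,0,0,-8]]]'
python3 - <<'E'
from h import *
s=show();print(s["ft_torque"].round(2))
f=grab_frame("top"); cv2.imwrite("pics/t11.png",cv2.resize(f["frame"][165:260,120:300,::-1],None,fx=4.4,fy=4.4,interpolation=cv2.INTER_CUBIC))
f=grab_frame("wrist"); cv2.imwrite("pics/w11.png",f["frame"][:,:,::-1])
E
```

```text
time: 17.95
tool_pos: [0.5706, -0.1622, 0.1585]
tool_rot: [0.602, -0.6, 0.371, -0.375]
contact_force: [0.0, 3.0, 12.4]
gripper_width: 0.174
t 17.95 pos [ 0.5706 -0.1622  0.1585] zaxis yaw deg 26.34 y [ 0.007 -0.001 -1.   ] F [ 0.   3.  12.4] w 0.174 j [-0.403  0.029  1.762  0.002  1.345 -0.863]
[ 0.55  0.26 -0.12]
```

View pics/t11.png

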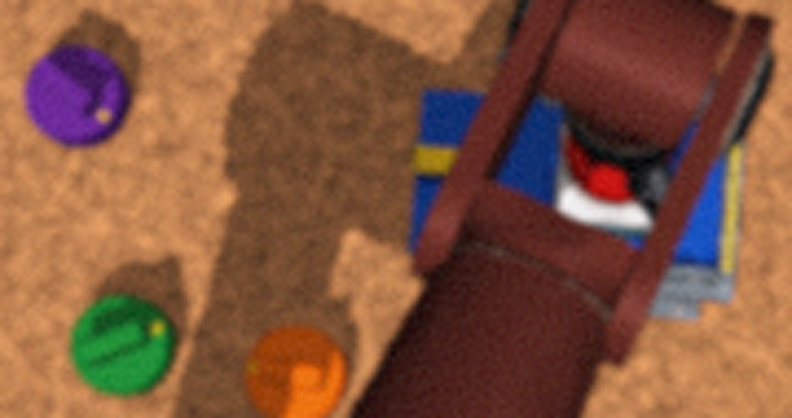

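View pics/w11.png

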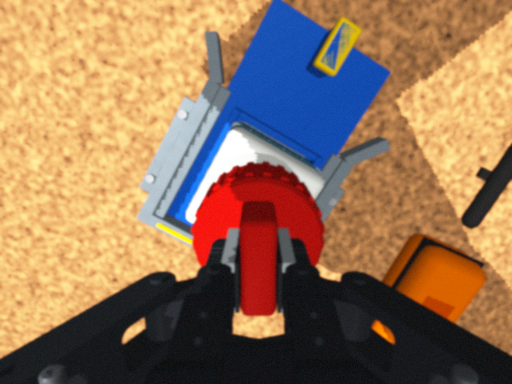

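The wing turns with the fingers: the wrist view shows it upright at column 258 while the tray is now tilted about 30°. I continue the twist.

```bash
python3 -m crank '[[[-1,0,0,0,-8],[-1,0,0,0,-8],[-1,0,0,0,-8],[-1,0,0,0,-8],[-1,0,0,0,-8],[-1,0,0,0,-8],[-1,0,0,0,-8],[-1,0,0,0,0]]]'
python3 - <<'E'
from h import *
s=show();print(s["ft_torque"].round(2))
f=grab_frame("wrist"); cv2.imwrite("pics/w12.png",f["frame"][:,:,::-1])
E
```

```text
time: 19.05
tool_pos: [0.5695, -0.162, 0.1584]
tool_rot: [-0.705, 0.706, -0.047, 0.05]
contact_force: [-4.3, 2.7, 16.0]
gripper_width: 0.174
t 19.05 pos [ 0.5695 -0.162   0.1584] zaxis yaw deg 82.15 y [ 0.004 -0.001 -1.   ] F [-4.3  2.7 16. ] w 0.174 j [-4.030e-01  2.800e-02  1.762e+00  1.000e-03  1.348e+00 -1.837e+00]
[0.59 1.02 0.14]
```

View pics/w12.png

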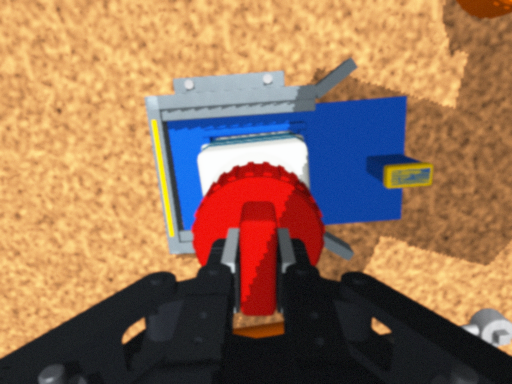

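Turned 85°, still pressed. The tray and bottle are unmoved, so I lift slowly.

```bash
python3 -m crank '[[[-1,0,0,0,0],[-1,0,-0.4,0,0],[-1,0,-0.4,0,0],[-1,0,-0.4,0,0],[-1,0,-0.3,0,0],[-1,0,0,0,0]]]'
python3 - <<'E'
from h import *
s=show();print(s["ft_torque"].round(2))
E
```

```text
time: 19.85
tool_pos: [0.5689, -0.162, 0.1701]
tool_rot: [-0.705, 0.705, -0.048, 0.05]
contact_force: [1.7, 2.4, 4.5]
gripper_width: 0.173
t 19.85 pos [ 0.5689 -0.162   0.1701] zaxis yaw deg 82.08 y [ 0.002 -0.    -1.   ] F [1.7 2.4 4.5] w 0.173 j [-4.030e-01  1.700e-02  1.753e+00  1.000e-03  1.369e+00 -1.836e+00]
[ 0.24 -0.37 -0.02]
```

```bash
python3 -m crank '[[[-1,0,-0.4,0,0],[-1,0,-0.6,0,0],[-1,0,-0.8,0,0],[-1,0,-0.8,0,0]]]'; python3 -m crank '[[[-1,0,-1,0,0],[-1,0,-1,0,0],[-1,0,-1,0,0],[-1,0,-1,0,0],[-1,0,-0.7,0,0],[-1,0,0,0,0],[-1,0,0,0,0],[-1,0,0,0,0]]]'
python3 - <<'E'
from h import *
s=show();print(s["ft_torque"].round(2))
f=grab_frame("wrist"); cv2.imwrite("pics/w13.png",f["frame"][:,:,::-1])
f=grab_frame("scene"); cv2.imwrite("pics/s13.png",cv2.resize(f["frame"][130:280,200:380,::-1],None,fx=4,fy=4,interpolation=cv2.INTER_CUBIC))
E
```

```text
time: 20.35
tool_pos: [0.5677, -0.1619, 0.1953]
tool_rot: [0.705, -0.705, 0.049, -0.048]
contact_force: [-0.2, 0.6, -0.7]
gripper_width: 0.177
time: 21.35
tool_pos: [0.5678, -0.1618, 0.2416]
tool_rot: [0.706, -0.705, 0.049, -0.048]
contact_force: [-0.6, 0.5, -0.8]
gripper_width: 0.174
t 21.35 pos [ 0.5678 -0.1618  0.2416] zaxis yaw deg 82.08 y [-0.001  0.    -1.   ] F [-0.6  0.5 -0.8] w 0.174 j [-0.404 -0.034  1.683  0.     1.494 -1.836]
[ 0.02 -0.02 -0.04]
```

View pics/w13.png

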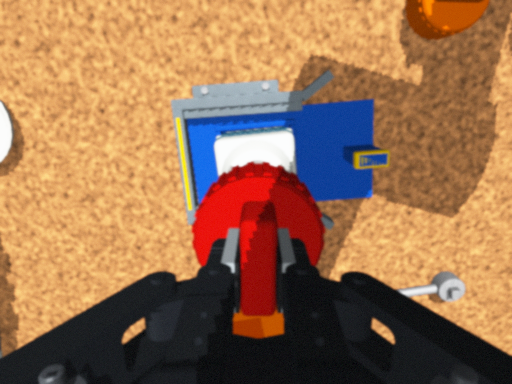

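View pics/s13.png

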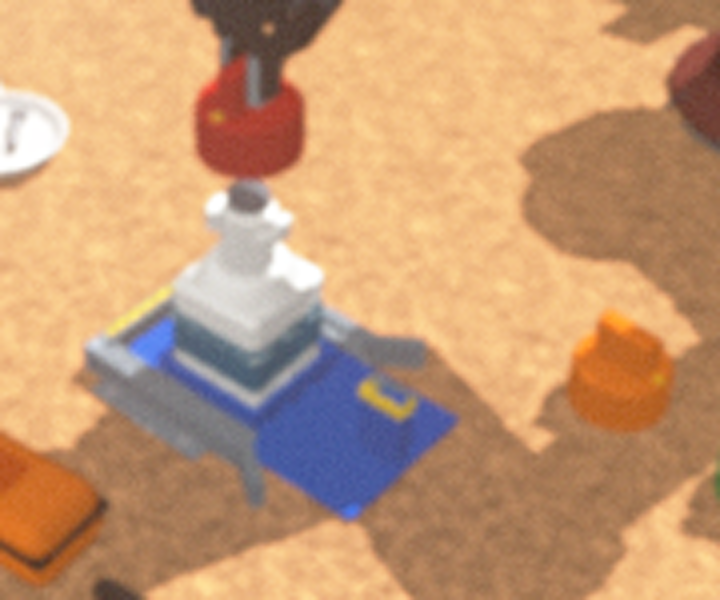

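The cap hangs level about 5 cm above the open neck, and the bottle stands in the docked tray.

```bash
python3 -m crank '[[[-1,0,0,0,0],[-1,0,0,0,0]]]'; python3 -c "
from h import *
show(); print(job_done())"
```

```text
time: 21.7
tool_pos: [0.5681, -0.1619, 0.2422]
tool_rot: [0.705, -0.705, 0.049, -0.049]
contact_force: [-0.2, -0.5, -0.1]
gripper_width: 0.176
t 21.7 pos [ 0.5681 -0.1619  0.2422] zaxis yaw deg 82.08 y [-0.  0. -1.] F [-0.2 -0.5 -0.1] w 0.176 j [-0.404 -0.034  1.682 -0.     1.494 -1.836]
the job is handed in; nothing more can be done
None
```

I handed the job in at 21.7 s, with the red cap held above the open bottle and the tray docked. No verdict is reported, so the result rests on the checks below.

- **Docking:** I gripped the tray by its handle, squared it to the holder and slid it in. It met the end stop at handle y ≈ -0.043 m, where the force jumped, against -0.043 m predicted. The pictures show the tray against the stop and the bottle upright.
- **Cap:** I gripped the wing and pressed until the cap bottomed, about 10 mm down at 13–16 N. I then turned it 85° counter-clockwise while pressed and lifted it straight up.
- **Last checks:** I estimate the cap's lower edge at about 5 cm above the mouth, from the tool height and not a direct measurement. The tool was level and still with about 0.5 N on it, and the gripper still held the wing (15 mm opening). In the last pictures the bottle stood in the docked tray, and I saw no sign that anything else had moved.
- **Disagreements:** The cameras differed by 2–3 mm across the tray. I used the wrist view for the grasps. For the tray's entry I shifted it sideways by a few millimetres until the top and wrist views roughly agreed. No check failed.

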